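Square up and hold down a stack of cell plates in a sprung magazine

TASK

The four steel plates lie untidily on the sprung table of the small plate magazine. Tap the stack against the magazine's two tall fences until all the plates' edges line up there, then press the stack down with the fingers until the top plate is level with the low rim of the magazine, and finish while still holding it pressed at that level. Leave the other things on the worktop alone.

Things in the scene. Friction and masses are not known exactly. Their poses are not given: they have to be found in the camera images.
- magazine: Plate magazine: aluminium box, open at the top, on a dark steel foot 108 x 120 mm, fixed. Origin: on the worktop under the place where the plates belong; a plate that is home has its centre over the origin, its axes along the magazine's. +x and +y sides: tall fences; -x and -y sides: low walls. The stack at first lies from 50 to 70 mm above the worktop, reachable over the low walls.
- fence_corner (a point): Top inner corner where the magazine's two tall fences meet, 70 mm above the worktop: 26 mm in +x and 32 mm in +y from the magazine's origin. The fences' smooth inner faces run straight down into the well; plates that touch both fences are home.
- rim_corner (a point): Inner corner of the two low walls (-x and -y sides) at the height of the low rim, 45 mm above the worktop; 28.5 mm in -x and 34.5 mm in -y from the magazine's origin, so plates have 2.5 mm of slack in the well. The low walls are 10 mm thick with a rounded lip.
- lifter (a joint): Travel of the magazine's sprung table, m, straight down: 0 up at rest (table top 5 mm above the low rim), 0.033 at its lower stop. The four plates are 20 mm thick together, so the top plate is level with the low rim at 0.025. The spring gives 4 N at 0 and 12.8 N at 0.025 (350 N/m) and lifts the table when let go; the plates weigh about 2 N.
- plate_a: Loose flat steel plate, 52 x 64 x 5 mm (own x, y, z), 50 g, four small dark dots at its corners; origin: centre of its underside. Lowest of the stack of four on the sprung table; at the start shifted 5 to 13 mm towards the magazine's -x and -y (its low sides) and turned up to 0.1 rad against it. All four plates are alike.
- plate_b: Loose flat steel plate, 52 x 64 x 5 mm (own x, y, z), 50 g, four small dark dots at its corners; origin: centre of its underside. Second from below of the stack of four on the sprung table; at the start shifted 5 to 13 mm towards the magazine's -x and -y (its low sides) and turned up to 0.1 rad against it. All four plates are alike.
- plate_c: Loose flat steel plate, 52 x 64 x 5 mm (own x, y, z), 50 g, four small dark dots at its corners; origin: centre of its underside. Third from below of the stack of four on the sprung table; at the start shifted 5 to 13 mm towards the magazine's -x and -y (its low sides) and turned up to 0.1 rad against it. All four plates are alike.
- plate_d: Loose flat steel plate, 52 x 64 x 5 mm (own x, y, z), 50 g, four small dark dots at its corners; origin: centre of its underside. Top of the stack of four on the sprung table; at the start shifted 5 to 13 mm towards the magazine's -x and -y (its low sides) and turned up to 0.1 rad against it. All four plates are alike.
- spacer_box: Bystander: white box 33 x 49 x 34 mm beside the magazine's +y fence; origin under its centre.
- vial: Bystander: sample vial with screw cap, 25 mm thick, 50 mm high, upright beside the magazine's +y fence; origin under its centre.
- tweezers: Bystander: steel tweezers 124 mm long, 10 mm high, lying on the worktop; origin under the centre.
- liquid_cell: Bystander: small cell of two steel plates with knurled nuts, 60 x 38 x 30 mm; origin under its centre.
- powder_jar: Bystander: jar with screw lid, 62 mm thick, 94 mm high; origin under its centre.
- timer: Bystander: flat white timer 58 x 66 x 22 mm; origin under its centre.
- hex_key: Bystander: hexagon key 84 x 30 x 6 mm, lying; origin under its centre.
- marker: Bystander: marker pen 135 mm long, 16 mm thick, lying; origin under its centre.
Things that resemble listed ones, but are neither listed nor needed, are in the scene too. What is shaped like the plate_d but turquoise is not meant.

How it is judged:
By the outcome, as a careful person would: the job done as asked, in the order asked, and still so for the second after the job is handed in, while the arm keeps its last pose, push and grip.
It also fails if it takes over 61 s, if anything falls off the work surface, if the arm or the gripper's body presses on something with over 40 N, if the wrist force passes 120 N, or if a joint passes its speed limit or range.

ROBOT

A 7-joint arm with a two-finger parallel gripper is mounted at the origin on a cart in front of the work surface, level with it; the furniture and walls round the work are solid. World frame = base frame: x ahead of the robot, y to its left, z up, the work surface at z = 0. Lengths are in m, angles in rad, forces in N, time in s.
With the tool pointing down it reaches from about 0.4 to 0.875 m from the base axis. Payload 4.4 kg.
Tool frame: the origin (TCP) lies between the finger pads; the fingertips stand 25 mm ahead of it and the grasp point (between the pads) lies 6 mm ahead of it; z points along the fingers, y is the line along which they close (so a half turn about z gives the same grasp; the last joint's range is limited). The gripper opens to 85 mm and grips with 20 to 120 N. Pads are 22 mm wide; open, the fingers measure 114 mm over their backs; the gripper's body (76 mm by 85 mm) begins 54 mm behind the grasp point. The pads swing forward as they close: fully open they stand 13 mm farther back than shut.
Start: joints at [1.234, 0.628, 0.038, 1.517, -0.027, 0.996, -0.02], TCP at [0.174, -0.626, 0.256] pointing down, gripper open.
Joint ranges: [-3.06, 3.06], [-0.37, 2.12], [-1.25, 1.32], [0.18, 2.47], [-1.1, 4.24], [0.23, 1.98], [-2.94, 2.94]. Speed limits (rad/s): [2.57, 2.57, 3.14, 3.14, 3.14, 3.14, 3.14].

INTERFACE

Orientations are given as a unit quaternion [w, x, y, z].
In Python, from plant import ctrl gives the robot as it stands. The module is installed in compiled form; this text tells all that it offers.
- The arm moves only by the tool carry_out, never from a script. Its argument "steps" is a list that holds one entry, the list of rows, each a list of 5 numbers: the closure, from -1 (fully open) to 1 (shut), then the shift along the tool's x, y, z in mm, then the turn about the tool's z in rad. A call has 1 to 20 rows; each row shifts and turns the commanded pose from where the row before left it, along the tool's axes as they then stand; what a row does not reach is not made up. A row lasts 1/8 s, in which the tool goes at most 62.5 mm and 10.7 degrees, less where a joint would pass 70% of its speed; a pose out of reach is approached as far as the arm can. A call with a gripper value outside its range is refused whole. The fingers move at their own pace and stop on an object; "grip_force" is the grip in N (left out, the last holds). Time passes only in rows, so rows that do not move let the fingers close. It gives the time, the measured TCP pose, the force, the opening and the grip force at its end, in the units of the state.
- ctrl.state(): the state, without advancing time (a new reading comes with each control period).
- ctrl.capture(name): name is "scene" or "top" or "wrist"; returns the picture (384x512x3 uint8, red, green, blue); there is no depth.
- ctrl.get_calibration(name): a dict with "fx", "fy", "cx", "cy" (pixels), "cam_to_world" (4x4, takes a point from camera to world coordinates). Camera axes: x right, y down, z forward; pixel columns grow to the right and rows downward; lengths in m; the calibration is good to about 2 mm. A picture is of the moment at which its call begins: read the wrist's pose just before it. get_calibration takes no time and is no camera call; for the wrist camera it gives the pose at the moment of the call.
- ctrl.sign_off(): hands the job in; it is judged then, once.
Trained networks look in the newest picture that a camera, given by its name, has taken for a name from the list of things; names that differ only in an ending like _2 or _b are one class to them, and where a whole thing is asked for, a point or a joint stands for the part that bears it (a point fixed in the world has none). Each returns a list of dicts, best first, with "p" (0 to 1); they miss things now and then, are a little off and sometimes report something else, mostly with a low value. They report only what shows in the picture. A call takes as long as a camera call. They do not tell look-alikes from the thing itself.
- ctrl.silhouettes(camera, query): "pixels" (384x512 bool, what is visible of it) and "pixel" ([column, row] in pixels, amid what is visible of it).
The state is a dict: "clock": time; "joint_pos": joint angles; "joint_vel": joint speeds; "tau": joint torques, N m; "tool_pos": TCP position; "tool_rot": TCP orientation; "wrist_force": force on the tool from outside, world axes, zero at the start; "wrist_torque": the same for the moment, N m; "gripper_width": finger opening in m; "gripper_force": force on a finger pad.
Only numpy, scipy, OpenCV 4.12 (cv2) and the standard library are available. Lean on these libraries where they do the work, as an engineer would, in place of code of your own. Each camera call takes 0.05 s, during which the arm holds its last target. There are 200 camera calls.

## Working session

There is one attempt and no reset: what is moved stays moved. The work goes in short steps, Python scripts to look and compute and a tool call to move; the robot and the scene stay as the last step left them, time stands still between calls to the robot, and variables do not carry over. Pictures are saved under pics/ and viewed, at most 10 in all, crops included, and the job is handed in when it is done.

Besides the shell and the picture viewer there is one more tool, called by a JSON object that holds its "name" and its "arguments", one argument or row to a line. carry_out: Moves the arm, as the interface text tells. Its arguments: {"type":"object","properties":{"steps":{"type":"array"},"grip_force":{"type":"number"}},"required":["steps"]}

```bash
mkdir -p pics; cat > h.py <<'E'
import numpy as np, cv2
from plant import ctrl
def save(cam,name,img=None):
    im=ctrl.capture(cam) if img is None else img
    cv2.imwrite(f'pics/{name}.png',im[:,:,::-1]); return im
def ray(cam,px,z):
    c=ctrl.get_calibration(cam);T=np.array(c['cam_to_world'])
    d=T[:3,:3]@np.array([(px[0]-c['cx'])/c['fx'],(px[1]-c['cy'])/c['fy'],1])
    return T[:3,3]+d*(z-T[2,3])/d[2]
def proj(cam,P):
    c=ctrl.get_calibration(cam);T=np.array(c['cam_to_world'])
    p=T[:3,:3].T@(np.array(P)-T[:3,3]);return np.array([c['cx']+c['fx']*p[0]/p[2],c['cy']+c['fy']*p[1]/p[2]])
E
python3 - <<'E'
from h import *
a=save('scene','s1');s=None
for n in ['magazine','plate_d']:
    for r in ctrl.silhouettes('scene',n): print('scene',n,r['p'],r['pixel'],r['pixels'].sum())
b=save('top','t1')
for n in ['magazine','plate_d']:
    for r in ctrl.silhouettes('top',n): print('top',n,r['p'],r['pixel'],r['pixels'].sum(),ray('top',r['pixel'],.06))
cv2.imwrite('pics/st1.png',cv2.resize(np.vstack([a,b])[:,:,::-1],(400,600)) if 0 else cv2.resize(np.hstack([a,b])[:,:,::-1],(800,300)))
print({k:v for k,v in ctrl.state().items() if k in('clock','tool_pos','tool_rot','wrist_force')})
E
```

```text
scene magazine 0.89 [251.0, 188.1] 448
scene plate_d 0.67 [293.4, 209.1] 100
scene plate_d 0.59 [253.8, 182.0] 114
scene plate_d 0.5 [203.6, 160.1] 317
top magazine 0.64 [215.4, 158.6] 852 [0.57163176 0.14579654 0.06      ]
top plate_d 0.82 [174.6, 212.3] 368 [0.41698325 0.26712995 0.06      ]
top plate_d 0.75 [221.1, 175.9] 359 [0.52014041 0.13010626 0.06      ]
top plate_d 0.54 [279.7, 165.8] 366 [ 0.54588933 -0.04243511  0.06      ]
top plate_d 0.2 [278.0, 208.7] 17 [ 0.41994555 -0.03369807  0.06      ]
{'clock': 0.3, 'tool_pos': array([ 0.1738604 , -0.6261653 ,  0.25600251]), 'tool_rot': array([-2.87627743e-04,  9.90849177e-01,  1.34973419e-01, -3.06775672e-05]), 'wrist_force': array([-0.7668957 , -0.49037955,  0.43937961])}
```

View pics/t1.png

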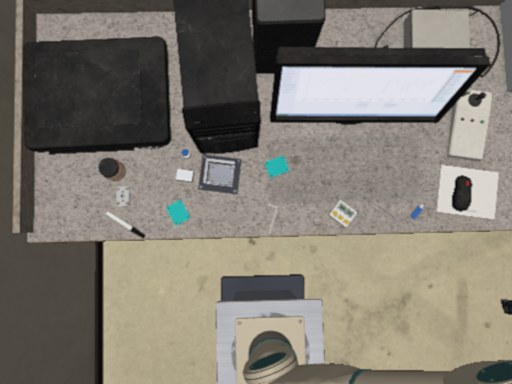

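View pics/s1.png

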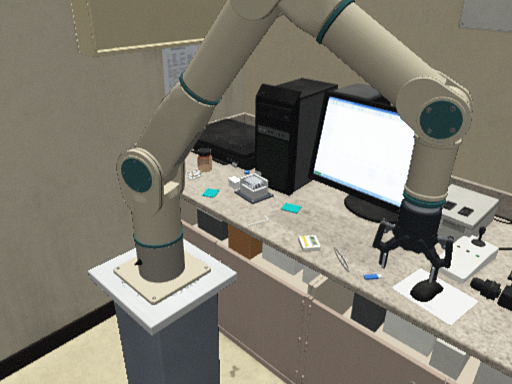

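The top view shows the magazine at (220,174) with a grey plate stack. The turquoise plates at (178,212) and (277,166) are the decoys. The white box (184,175) and the vial (185,153) lie on its world +y side. I'll confirm this with a crop.

```bash
python3 - <<'E'
from h import *
a=cv2.imread('pics/t1.png')[140:205,170:255]
b=cv2.imread('pics/s1.png')[165:210,225:280]
cv2.imwrite('pics/c1.png',np.hstack([cv2.resize(a,(510,390),interpolation=2),cv2.resize(b,(290,390),interpolation=2)]))
for p in [(204,153),(241,158),(236,194),(199,189)]: print(ray('top',p,0.005).round(4))
c=ctrl.get_calibration('top');print(np.array(c['cam_to_world']).round(3),c['fx'])
print(ctrl.get_calibration('wrist')['fx'],np.array(ctrl.get_calibration('wrist')['cam_to_world']).round(3))
E
```

```text
[0.5981 0.1835 0.005 ]
[0.5801 0.0711 0.005 ]
[0.4704 0.0888 0.005 ]
[0.4883 0.2005 0.005 ]
[[-0.026 -0.996  0.085  0.349]
 [-1.     0.024 -0.018  0.058]
 [ 0.016 -0.085 -0.996  1.514]
 [ 0.     0.     0.     1.   ]] 499.5146865176378
279.96239852285856 [[ 0.268 -0.93  -0.25   0.238]
 [-0.963 -0.259 -0.068 -0.608]
 [-0.002  0.259 -0.966  0.374]
 [ 0.     0.     0.     1.   ]]
```

View pics/c1.png

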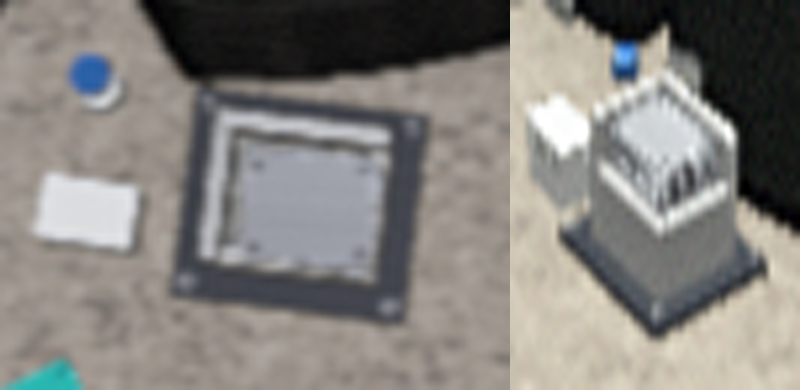

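The crop confirms the magazine with grey plates. The tall fences are on the far (+x) and left (+y) sides, yaw is about -0.16, the centre is near (0.535, 0.136), and the tower stands just behind it. I'll go above it, keeping clear of the tower.

{"name": "carry_out", "arguments": {
  "steps": [
    [[0, 39, -26.7, 0, 0], [1, 39, -26.7, 0, 0], [1, 39, -26.7, 0, 0], [1, 39, -26.7, 0, 0], [1, 39, -26.7, 0, 0], [1, 39, -26.7, 0, 0], [1, 39, -26.7, 0, 0], [1, 39, -26.7, 0, 0], [1, 39, -26.7, 0, 0], [1, 14, -45.5, 0, 0], [1, 14, -45.5, 0, 0], [1, 14, -45.5, 0, 0], [1, 14, -45.5, 0, 0], [1, 14, -45.5, 0, 0], [1, 14, -45.5, 0, 0], [1, 14, -45.5, 0, 0], [1, 14, -45.5, 0, 0], [1, 14, -45.5, 0, 0], [1, 0, 0, 0, -0.15], [1, 0, 0, 0, -0.15]]
  ],
  "grip_force": 30
}}

```text
clock: 2.8
tool_pos: [0.4596, 0.1284, 0.2564]
tool_rot: [0.0, 0.959, 0.285, 0.0]
wrist_force: [-0.7, 0.2, -1.2]
gripper_width: -0.0003
gripper_force: 0.0
```

{"name": "carry_out", "arguments": {
  "steps": [
    [[1, 0, 0, 0, -0.18], [1, 0, 0, 0, -0.18], [1, 0, 0, 0, -0.18], [1, 0, 0, 0, -0.18], [1, 0, 0, 0, -0.18], [1, 0, 0, 0, -0.18], [1, 0, 0, 0, -0.18], [1, 0, 0, 0, -0.18], [1, 0, 0, 0, -0.18], [1, 0, 0, 0, -0.18], [1, 0, 0, 0, -0.18], [1, 0, 0, 0, -0.18], [1, 0, 0, 0, -0.18], [1, 0, 0, 0, -0.07]]
  ]
}}

```text
clock: 4.55
tool_pos: [0.4598, 0.1272, 0.2563]
tool_rot: [0.0, 0.079, 0.997, 0.0]
wrist_force: [0.5, 0.4, -0.2]
gripper_width: -0.0
gripper_force: 0.0
```

```bash
python3 - <<'E'
from h import *
s=ctrl.state();print(s['clock'],s['tool_pos'],s['tool_rot'],s['wrist_force'],s['joint_pos'].round(2),s['gripper_width'])
w=save('wrist','w1')
for n in ['magazine','plate_d']:
    for r in ctrl.silhouettes('wrist',n):
        print(n,r['p'],r['pixel'],cv2.minAreaRect(np.argwhere(r['pixels'])[:,::-1].astype(np.float32)))
E
```

```text
4.55 [0.45981212 0.12716418 0.25632744] [3.72139523e-05 7.89654839e-02 9.96877349e-01 4.01067834e-05] [ 0.52214616  0.44373698 -0.16726393] [ 0.22  0.47 -0.78  1.97  0.43  0.87  0.62] -1.7255930599555335e-05
magazine 0.79 [285.0, 201.4] ((267.0, 223.5), (83.0, 88.0), 90.0)
plate_d 0.7 [149.7, 249.9] ((149.8503875732422, 249.57742309570312), (35.43682098388672, 46.187313079833984), 62.650123596191406)
plate_d 0.68 [269.4, 222.5] ((262.5, 229.5), (41.0, 55.0), 90.0)
plate_d 0.66 [354.8, 120.0] ((353.7146301269531, 121.33169555664062), (50.12727737426758, 44.59599304199219), 57.094757080078125)
plate_d 0.43 [245.5, 205.0] ((257.0011901855469, 206.46556091308594), (32.084381103515625, 2.102198839187622), 1.9749339818954468)
plate_d 0.16 [496.1, 199.0] ((492.0, 202.0), (52.0, 38.0), 90.0)
```

View pics/w1.png

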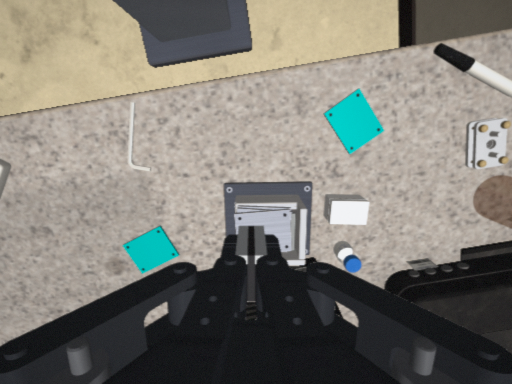

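The wrist view shows the foot square to the image, with corners at (228,187) and (309,186). The plates are at about (265,225), partly hidden by the fingers, and the turquoise decoys are at (150,250) and (354,120). I'll sidestep and go lower for a clear look.

{"name": "carry_out", "arguments": {
  "steps": [
    [[1, 0, -25, 40, 0], [1, 0, -25, 40, 0], [1, 0, 0, 0, 0], [1, 0, 0, 0, 0]]
  ]
}}

```text
clock: 5.2
tool_pos: [0.4527, 0.0794, 0.1773]
tool_rot: [0.001, 0.08, 0.997, 0.001]
wrist_force: [0.5, 0.5, 0.9]
gripper_width: 0.0003
gripper_force: 0.0
```

```bash
python3 - <<'E'
from h import *
s=ctrl.state();print(s['clock'],s['tool_pos'],s['tool_rot'])
w=save('wrist','w2')
cr=w[100:384,200:512]; cv2.imwrite('pics/w2c.png',cv2.resize(cr[:,:,::-1],None,fx=2,fy=2,interpolation=2))
np.save('w2T.npy',np.array(ctrl.get_calibration('wrist')['cam_to_world']))
E
```

```text
5.2 [0.4527344  0.07944542 0.17733561] [9.97873477e-04 8.03021849e-02 9.96769723e-01 8.26360939e-04]
```

View pics/w2c.png

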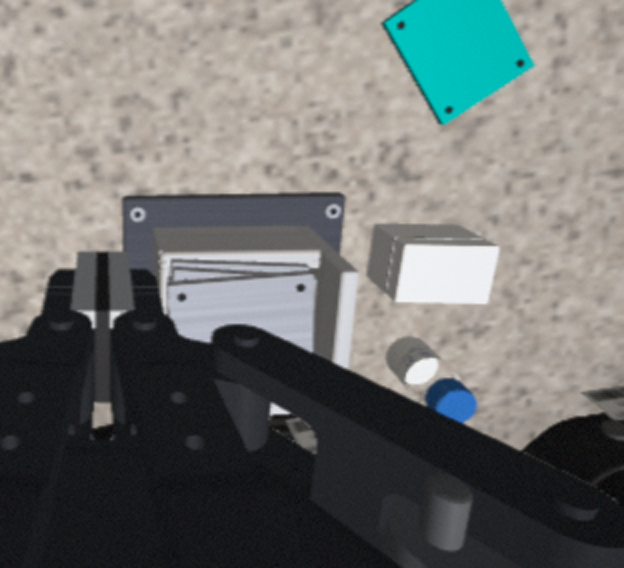

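```bash
cat > g.py <<'E'
from h import *
from scipy.spatial.transform import Rotation as R
E
python3 - <<'E'
from h import *
import math
y=-0.16; O=np.array([.535,.136]); M=np.array([[math.cos(y),math.sin(y)],[-math.sin(y),math.cos(y)]])
f=lambda px,z:(1000*M@(ray('wrist',(200+px[0]/2,100+px[1]/2),z)[:2]-O)).round(1)
for n,p,z in [('footL',(123,197),.008),('footR',(344,193),.008),('footR_low',(342,255),.008),('rim outer L',(158,250),.045),('rim outer R',(318,253),.045),('fence out near',(357,271),.07),('fence out far',(348,368),.07),('fence in near',(336,272),.07),('fence in far',(327,350),.07),('plate near R',(318,267),.06),('pd L',(168,287),.07),('pd R',(313,273),.07),('tipL',(75,253),.152),('tipR',(133,253),.152)]: print(n,f(p,z))
s=ctrl.state();print((1000*M@(s['tool_pos'][:2]-O)).round(1))
im=cv2.imread('pics/w1.png')[170:280,200:340];cv2.imwrite('pics/w1c.png',cv2.resize(im,None,fx=5,fy=5,interpolation=2))
E
```

```text
footL [-53.7 -56. ]
footR [-55.9  62.1]
footR_low [-20.4  65.1]
rim outer L [-38.1 -40.6]
rim outer R [-36.5  36.2]
fence out near [-38.1  43.7]
fence out far [ 9.9 45.3]
fence in near [-37.7  34.6]
fence in far [ 0.6 34.7]
plate near R [-35.7  30.7]
pd L [-30.6 -38.5]
pd R [-37.2  24.6]
tipL [-79.7 -75.2]
tipR [-79.6 -59.3]
[-72.  -68.6]
```

View pics/w1c.png

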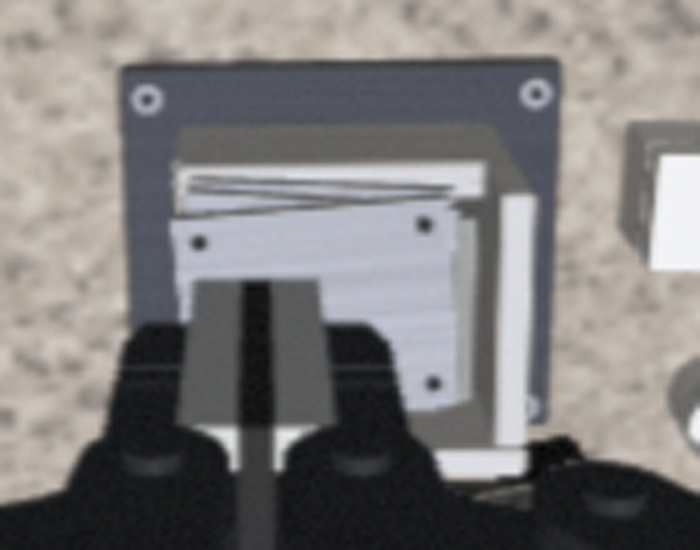

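The stack overhangs the low wall towards -x, the top plate is turned a little, and the fences are clear. In the magazine frame the origin is about 2 mm further in +y than assumed, and yaw is -0.16. I'll go down beside the -x side.

{"name": "carry_out", "arguments": {
  "steps": [
    [[1, -3, 35, 0, 0], [1, -3, 35, 0, 0], [1, -4, 0, 35, 0], [1, 0, 0, 35, 0], [1, 0, 0, 30, 0], [1, 0, 0, 4, 0], [1, 0, 0, 0, 0], [1, 0, 0, 0, 0]]
  ]
}}

```text
clock: 6.25
tool_pos: [0.4739, 0.1461, 0.0738]
tool_rot: [0.001, 0.08, 0.997, 0.001]
wrist_force: [1.4, 0.2, -0.0]
gripper_width: -0.0
gripper_force: 0.0
```

```bash
cat >> h.py <<'E'
import math
def mag():
    y=-0.158;O=np.array([.535,.136])+.002*np.array([-math.sin(y),math.cos(y)])
    s=ctrl.state();d=1000*(s['tool_pos'][:2]-O);c,n=math.cos(y),math.sin(y);w=s['wrist_force']
    q=s['tool_rot'];print('t',round(s['clock'],2),'mag xy',round(c*d[0]+n*d[1],1),round(-n*d[0]+c*d[1],1),'z',round(1000*s['tool_pos'][2],1),'yaw',round(2*math.atan2(q[2],q[1]),3),'F mag',round(c*w[0]+n*w[1],1),round(-n*w[0]+c*w[1],1),round(w[2],1))
E
python3 - <<'E'
from h import *
mag()
w=save('wrist','w3');cv2.imwrite('pics/w3c.png',cv2.resize(w[100:384,100:412,::-1],None,fx=2,fy=2,interpolation=2))
E
```

```text
t 6.25 mag xy -62.0 -1.6 z 73.8 yaw 2.981 F mag 1.3 0.4 -0.0
```

View pics/w3c.png

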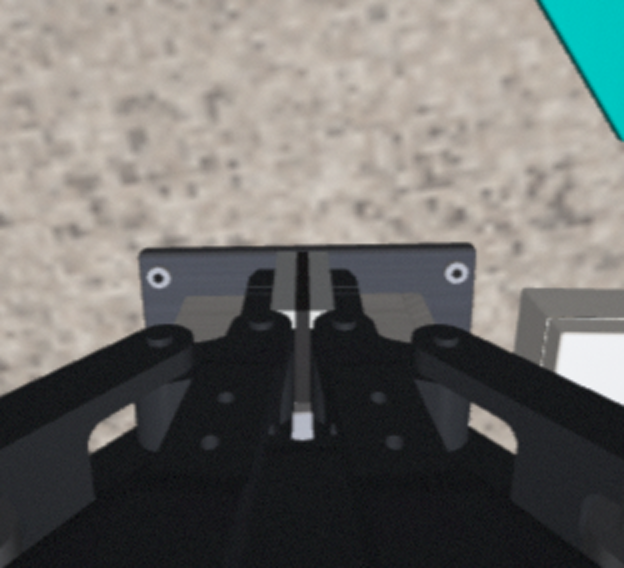

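The fingers stand centred before the -x wall, with the tip at column 303 against the foot's centre at 307. I'll push in +x in small steps.

{"name": "carry_out", "arguments": {
  "steps": [
    [[1, -2, 1.5, 1, 0], [1, -2, 0, 0, 0], [1, -2, 0, 0, 0], [1, -2, 0, 0, 0], [1, -2, 0, 0, 0], [1, -2, 0, 0, 0], [1, -2, 0, 0, 0], [1, -2, 0, 0, 0], [1, -1, 0, 0, 0], [1, -1, 0, 0, 0], [1, -1, 0, 0, 0], [1, 0, 0, 0, 0]]
  ]
}}

```text
clock: 7.8
tool_pos: [0.4919, 0.1439, 0.0713]
tool_rot: [0.0, 0.08, 0.997, -0.0]
wrist_force: [-0.7, 0.2, 0.6]
gripper_width: 0.0001
gripper_force: 0.6
```

```bash
python3 -c "
from h import *
mag()"
```

```text
t 7.8 mag xy -43.8 -1.0 z 71.3 yaw 2.981 F mag -0.7 0.1 0.6
```

{"name": "carry_out", "arguments": {
  "steps": [
    [[1, -1, 0, -1, 0], [1, -1, 0, 0, 0], [1, -1, 0, 0, 0], [1, -1, 0, 0, 0], [1, -1, 0, 0, 0], [1, 0, 0, 0, 0], [1, 0, 0, 0, 0]]
  ]
}}

```text
clock: 8.68
tool_pos: [0.4962, 0.1432, 0.0723]
tool_rot: [-0.0, 0.08, 0.997, -0.0]
wrist_force: [-4.6, 1.9, 2.7]
gripper_width: 0.0001
gripper_force: 2.5
```

```bash
python3 -c "
from h import *
mag()"
```

```text
t 8.68 mag xy -39.5 -1.0 z 72.3 yaw 2.981 F mag -4.8 1.1 2.7
```

{"name": "carry_out", "arguments": {
  "steps": [
    [[1, -1, 0, 0, 0], [1, -1, 0, 0, 0], [1, 0, 0, 0, 0]]
  ]
}}

```text
clock: 9.05
tool_pos: [0.4967, 0.1428, 0.072]
tool_rot: [-0.002, 0.08, 0.997, -0.001]
wrist_force: [-8.0, 1.7, 2.6]
gripper_width: 0.0002
gripper_force: 3.9
```

```bash
python3 -c "
from h import *
mag()"
```

```text
t 9.05 mag xy -38.9 -1.3 z 72.0 yaw 2.981 F mag -8.1 0.5 2.6
```

It's stiff at the fence. I'll push a bit more, back off, then look from above before the +y push.

{"name": "carry_out", "arguments": {
  "steps": [
    [[1, -1, 0, 0, 0], [1, -1, 0, 0, 0], [1, -1, 0, 0, 0], [1, 0, 0, 0, 0], [1, 8, 0, 0, 0], [1, 15, -10, 0, 0], [1, 0, -30, -50, 0], [1, 0, -30, -50, 0], [1, 0, 0, 0, 0], [1, 0, 0, 0, 0]]
  ]
}}

```text
clock: 10.3
tool_pos: [0.4689, 0.0767, 0.1726]
tool_rot: [0.001, 0.081, 0.997, 0.0]
wrist_force: [0.6, 1.1, -0.6]
gripper_width: 0.0001
gripper_force: 0.0
```

```bash
python3 - <<'E'
from h import *
mag()
w=save('wrist','w4');cv2.imwrite('pics/w4c.png',cv2.resize(w[130:330,230:430,::-1],None,fx=3,fy=3,interpolation=2))
E
```

```text
t 10.3 mag xy -56.0 -71.0 z 172.6 yaw 2.98 F mag 0.4 1.2 -0.6
```

View pics/w4c.png

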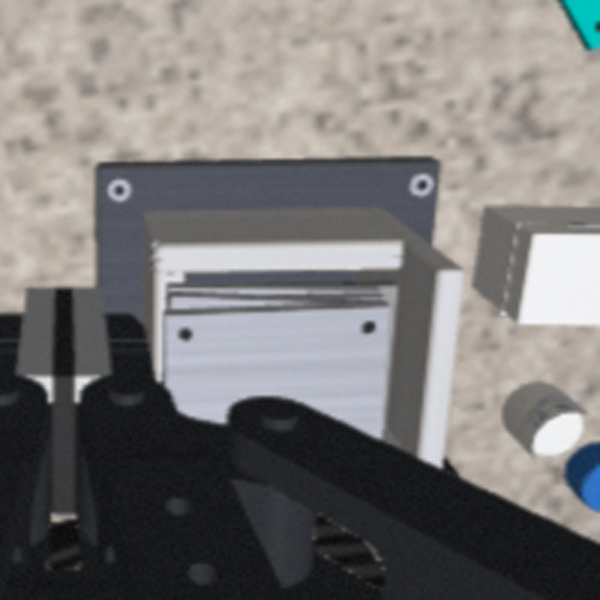

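Now the stack is against the +x fence, with its face showing between crop rows 285 and 310 and nearly parallel. I'll turn 90° for the +y push.

{"name": "carry_out", "arguments": {
  "steps": [
    [[1, 0, 0, 0, 0.175], [1, 0, 0, 0, 0.175], [1, 0, 0, 0, 0.175], [1, 0, 0, 0, 0.175], [1, 0, 0, 0, 0.175], [1, 0, 0, 0, 0.175], [1, 0, 0, 0, 0.175], [1, 0, 0, 0, 0.175], [1, 0, 0, 0, 0.171], [1, 0, 25, 0, 0], [1, 0, 25, 0, 0], [1, 0, 0, 35, 0], [1, 0, 0, 35, 0], [1, 0, 0, 28, 0], [1, 0, 0, 0, 0], [1, 0, 0, 0, 0]]
  ]
}}

```text
clock: 12.35
tool_pos: [0.5174, 0.0697, 0.0745]
tool_rot: [0.0, 0.761, 0.648, 0.0]
wrist_force: [-0.0, -1.8, 0.1]
gripper_width: -0.0003
gripper_force: 0.0
```

```bash
python3 -c "
from h import *
mag()"
```

```text
t 12.35 mag xy -7.0 -70.2 z 74.5 yaw 1.411 F mag 0.3 -1.8 0.1
```

{"name": "carry_out", "arguments": {
  "steps": [
    [[1, 2, 0, 1, 0], [1, 2, 0, 1, 0], [1, 2, 0, 0, 0], [1, 2, 0, 0, 0], [1, 2, 0, 0, 0], [1, 2, 0, 0, 0], [1, 2, 0, 0, 0], [1, 2, 0, 0, 0], [1, 2, 0, 0, 0], [1, 2, 0, 0, 0], [1, 1, 0, 0, 0], [1, 1, 0, 0, 0], [1, 1, 0, 0, 0], [1, 0, 0, 0, 0]]
  ]
}}

```text
clock: 14.1
tool_pos: [0.5207, 0.0917, 0.0723]
tool_rot: [-0.0, 0.762, 0.648, -0.0]
wrist_force: [-0.3, -1.0, 0.0]
gripper_width: 0.0001
gripper_force: 0.6
```

```bash
python3 -c "
from h import *
mag()"
```

```text
t 14.1 mag xy -7.1 -48.0 z 72.3 yaw 1.41 F mag -0.1 -1.1 0.0
```

{"name": "carry_out", "arguments": {
  "steps": [
    [[1, 1, 0, 0, 0], [1, 1, 0, 0, 0], [1, 1, 0, 0, 0], [1, 1, 0, 0, 0], [1, 0, 0, 0, 0]]
  ]
}}

```text
clock: 14.72
tool_pos: [0.5214, 0.0958, 0.0723]
tool_rot: [-0.0, 0.762, 0.648, 0.0]
wrist_force: [-0.1, -0.8, 0.4]
gripper_width: 0.0001
gripper_force: 0.7
```

```bash
python3 -c "
from h import *
mag()"
```

```text
t 14.72 mag xy -7.1 -43.8 z 72.3 yaw 1.41 F mag 0.1 -0.8 0.4
```

{"name": "carry_out", "arguments": {
  "steps": [
    [[1, 1, 0, 0, 0], [1, 1, 0, 0, 0], [1, 1, 0, 0, 0], [1, 0, 0, 0, 0]]
  ]
}}

```text
clock: 15.22
tool_pos: [0.5216, 0.0973, 0.0723]
tool_rot: [0.0, 0.762, 0.648, -0.001]
wrist_force: [-1.5, -4.4, 1.1]
gripper_width: 0.0001
gripper_force: 2.6
```

```bash
python3 -c "
from h import *
mag()"
```

```text
t 15.22 mag xy -7.1 -42.3 z 72.3 yaw 1.409 F mag -0.8 -4.6 1.1
```

At the +y fence. I'll press firmly, then go back and re-tap +x.

{"name": "carry_out", "arguments": {
  "steps": [
    [[1, 1.5, 0, 0, 0], [1, 1.5, 0, 0, 0], [1, 1, 0, 0, 0], [1, 0, 0, 0, 0], [1, -8, 0, 0, 0], [1, -15, 0, 0, 0], [1, -5, 0, -40, 0], [1, 0, 0, 0, -0.175], [1, 0, 0, 0, -0.175], [1, 0, 0, 0, -0.175], [1, 0, 0, 0, -0.175], [1, 0, 0, 0, -0.175], [1, 0, 0, 0, -0.175], [1, 0, 0, 0, -0.175], [1, 0, 0, 0, -0.175], [1, 0, 0, 0, -0.171], [1, 27, 0, 0, 0], [1, 27, 30, 0, 0], [1, 0, 38, 0, 0], [1, 0, 0, 0, 0]]
  ]
}}

```text
clock: 17.73
tool_pos: [0.4762, 0.1548, 0.1131]
tool_rot: [0.001, 0.078, 0.997, 0.002]
wrist_force: [0.3, -0.1, -1.0]
gripper_width: -0.0003
gripper_force: 0.0
```

```bash
python3 -c "
from h import *
mag()"
```

```text
t 17.73 mag xy -61.0 7.3 z 113.1 yaw 2.986 F mag 0.4 -0.1 -1.0
```

{"name": "carry_out", "arguments": {
  "steps": [
    [[1, 0, -5, 20, 0], [1, 0, 0, 20, 0], [1, 0, 0, 0.5, 0], [1, -3, 0, 0, 0], [1, -3, 0, 0, 0], [1, -3, 0, 0, 0], [1, -3, 0, 0, 0], [1, -3, 0, 0, 0], [1, -2, 0, 0, 0], [1, -1, 0, 0, 0], [1, -1, 0, 0, 0], [1, -1, 0, 0, 0], [1, 0, 0, 0, 0]]
  ]
}}

```text
clock: 19.35
tool_pos: [0.4946, 0.1425, 0.0718]
tool_rot: [-0.0, 0.08, 0.997, 0.0]
wrist_force: [0.1, -0.4, -0.2]
gripper_width: 0.0002
gripper_force: 0.0
```

```bash
python3 -c "
from h import *
mag()"
```

```text
t 19.35 mag xy -40.9 -1.9 z 71.8 yaw 2.981 F mag 0.2 -0.4 -0.2
```

{"name": "carry_out", "arguments": {
  "steps": [
    [[1, -1, 2, 0, 0], [1, -1, 0, 0, 0], [1, -1, 0, 0, 0], [1, -1, 0, 0, 0], [1, -1, 0, 0, 0], [1, 0, 0, 0, 0]]
  ]
}}

```text
clock: 20.1
tool_pos: [0.4976, 0.144, 0.0715]
tool_rot: [-0.002, 0.08, 0.997, -0.0]
wrist_force: [-6.5, 2.1, 2.1]
gripper_width: 0.0002
gripper_force: 3.1
```

```bash
python3 -c "
from h import *
mag()"
```

```text
t 20.1 mag xy -38.2 -0.0 z 71.5 yaw 2.982 F mag -6.8 1.0 2.1
```

{"name": "carry_out", "arguments": {
  "steps": [
    [[1, -1, 0, 0, 0], [1, -1, 0, 0, 0], [1, -1, 0, 0, 0], [1, -1, 0, 0, 0], [1, 0, 0, 0, 0], [1, 9, 0, 0, 0], [1, 10, -10, 0, 0], [1, 0, -30, -45, 0], [1, 0, -30, -35, 0], [1, 0, 0, 0, 0], [1, 0, 0, 0, 0]]
  ]
}}

```text
clock: 21.48
tool_pos: [0.474, 0.0767, 0.1517]
tool_rot: [0.0, 0.081, 0.997, 0.0]
wrist_force: [0.4, 0.5, -0.8]
gripper_width: 0.0001
gripper_force: 0.0
```

```bash
python3 - <<'E'
from h import *
mag()
w=save('wrist','w5');cv2.imwrite('pics/w5c.png',cv2.resize(w[160:330,240:410,::-1],(595,595),interpolation=2))
E
```

```text
t 21.48 mag xy -50.9 -70.2 z 151.7 yaw 2.98 F mag 0.3 0.5 -0.8
```

View pics/w5c.png

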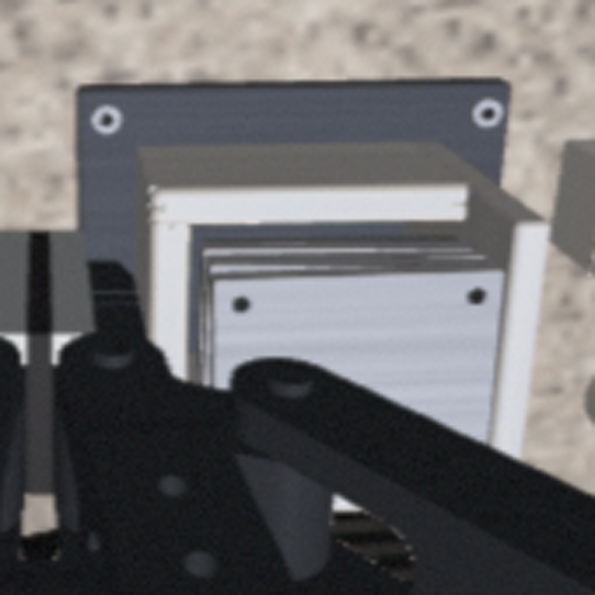

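All four plates now sit in a tidy block: the top plate's right edge is at the +y fence (505,270) and the -x faces are parallel. I'll give one more +y tap to take up any residual gap.

{"name": "carry_out", "arguments": {
  "steps": [
    [[1, 0, 0, 0, 0.175], [1, 0, 0, 0, 0.175], [1, 0, 0, 0, 0.175], [1, 0, 0, 0, 0.175], [1, 0, 0, 0, 0.175], [1, 0, 0, 0, 0.175], [1, 0, 0, 0, 0.175], [1, 0, 0, 0, 0.175], [1, 0, 0, 0, 0.17], [1, 0, 23, 0, 0], [1, 0, 23, 35, 0], [1, 0, 0, 35, 0], [1, 0, 0, 9, 0], [1, 5, 0, 0, 0], [1, 5, 0, 0, 0], [1, 5, 0, 0, 0], [1, 5, 0, 0, 0], [1, 3, 0, 0, 0], [1, 2, 0, 0, 0], [1, 0, 0, 0, 0]]
  ]
}}

```text
clock: 24.02
tool_pos: [0.5232, 0.0944, 0.0728]
tool_rot: [0.0, 0.761, 0.648, -0.0]
wrist_force: [-0.0, -0.4, -0.8]
gripper_width: 0.0002
gripper_force: 0.0
```

```bash
python3 -c "
from h import *
mag()"
```

```text
t 24.02 mag xy -5.1 -44.9 z 72.8 yaw 1.411 F mag 0.0 -0.4 -0.8
```

{"name": "carry_out", "arguments": {
  "steps": [
    [[1, 1, 0, 0.5, 0], [1, 1, 0, 0, 0], [1, 1, 0, 0, 0], [1, 1, 0, 0, 0], [1, 1, 0, 0, 0], [1, 1, 0, 0, 0], [1, 1, 0, 0, 0], [1, 0, 0, 0, 0]]
  ]
}}

```text
clock: 25.02
tool_pos: [0.5236, 0.0979, 0.0722]
tool_rot: [0.001, 0.762, 0.647, -0.002]
wrist_force: [-0.4, -8.3, 1.5]
gripper_width: 0.0001
gripper_force: 4.0
```

```bash
python3 -c "
from h import *
mag()"
```

```text
t 25.02 mag xy -5.2 -41.4 z 72.2 yaw 1.408 F mag 0.9 -8.2 1.5
```

{"name": "carry_out", "arguments": {
  "steps": [
    [[1, -10, 0, 0, 0], [1, -15, 0, 0, 0], [1, 0, 0, -45, 0], [1, 0, 0, 0, -0.175], [1, 0, 0, 0, -0.175], [1, 0, 0, 0, -0.175], [1, 0, 0, 0, -0.175], [1, 0, 0, 0, -0.175], [1, 0, 0, 0, -0.175], [1, 0, 0, 0, -0.175], [1, 0, 0, 0, -0.175], [1, 0, 0, 0, -0.171], [1, -3, 32, 0, 0], [1, 0, 32, 0, 0], [1, 0, 0, 0, 0], [1, 0, 0, 0, 0]]
  ]
}}

```text
clock: 27.02
tool_pos: [0.5332, 0.1381, 0.1171]
tool_rot: [-0.0, 0.08, 0.997, -0.001]
wrist_force: [-0.7, 0.2, 0.4]
gripper_width: 0.0001
gripper_force: 0.0
```

```bash
python3 -c "
from h import *
mag()"
```

```text
t 27.02 mag xy -2.1 -0.2 z 117.1 yaw 2.981 F mag -0.7 0.1 0.4
```

Centred. I'll lower onto the stack: contact is expected at TCP z ≈ 95 mm, and level with the rim at 70.

{"name": "carry_out", "arguments": {
  "steps": [
    [[1, 0, 1, 10, 0], [1, 0, 0, 8, 0], [1, 0, 0, 2, 0], [1, 0, 0, 2, 0], [1, 0, 0, 2, 0], [1, 0, 0, 2, 0], [1, 0, 0, 2, 0], [1, 0, 0, 2, 0], [1, 0, 0, 2, 0], [1, 0, 0, 0, 0], [1, 0, 0, 0, 0]]
  ]
}}

```text
clock: 28.4
tool_pos: [0.5336, 0.1402, 0.0853]
tool_rot: [-0.0, 0.08, 0.997, -0.0]
wrist_force: [-1.2, -1.0, 4.2]
gripper_width: -0.0002
gripper_force: 2.0
```

```bash
python3 -c "
from h import *
mag()"
```

```text
t 28.4 mag xy -2.0 1.9 z 85.3 yaw 2.982 F mag -1.0 -1.1 4.2
```

{"name": "carry_out", "arguments": {
  "steps": [
    [[1, 0, 0, 2, 0], [1, 0, 0, 2, 0], [1, 0, 0, 2, 0], [1, 0, 0, 2, 0], [1, 0, 0, 2, 0], [1, 0, 0, 2, 0], [1, 0, 0, 1, 0], [1, 0, 0, 1, 0], [1, 0, 0, 0, 0], [1, 0, 0, 0, 0]]
  ]
}}

```text
clock: 29.65
tool_pos: [0.5336, 0.1401, 0.0719]
tool_rot: [0.0, 0.08, 0.997, -0.0]
wrist_force: [-2.5, -2.0, 9.7]
gripper_width: -0.0002
gripper_force: 4.7
```

```bash
python3 - <<'E'
from h import *
for i in range(4): mag(); ctrl.capture('top')
E
```

```text
t 29.65 mag xy -2.0 1.9 z 71.9 yaw 2.982 F mag -2.1 -2.4 9.7
t 29.7 mag xy -2.0 1.9 z 71.9 yaw 2.982 F mag -1.7 -2.4 8.8
t 29.75 mag xy -2.0 1.9 z 71.9 yaw 2.982 F mag -1.6 -1.9 9.4
t 29.8 mag xy -2.0 1.9 z 71.9 yaw 2.982 F mag -3.5 -2.1 9.2
```

{"name": "carry_out", "arguments": {
  "steps": [
    [[1, 0, 0, 1, 0], [1, 0, 0, 1, 0], [1, 0, 0, 0, 0], [1, 0, 0, 0, 0], [1, 0, 0, 0, 0]]
  ]
}}

```text
clock: 30.48
tool_pos: [0.5336, 0.1402, 0.0699]
tool_rot: [0.0, 0.08, 0.997, -0.0]
wrist_force: [-3.5, -1.6, 10.3]
gripper_width: -0.0001
gripper_force: 5.1
```

```bash
python3 - <<'E'
from h import *
for i in range(3): mag(); w=ctrl.capture('wrist')
cv2.imwrite('pics/w6c.png',cv2.resize(w[200:384,160:352,::-1],None,fx=3,fy=3,interpolation=2))
E
```

```text
t 30.48 mag xy -2.0 1.9 z 69.9 yaw 2.982 F mag -3.2 -2.1 10.3
t 30.52 mag xy -2.0 1.9 z 70.0 yaw 2.982 F mag -4.0 -2.3 10.1
t 30.57 mag xy -2.0 2.0 z 70.0 yaw 2.982 F mag -2.3 -2.3 10.7
```

View pics/w6c.png

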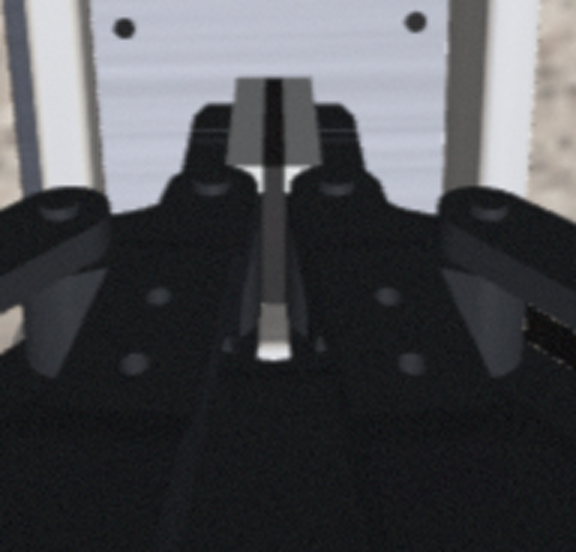

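The fingers hold the top plate level with the rim. Its right edge is on the +y fence (column 445), with a slack strip at the left wall (columns 88–97). TCP z is 70.0 and the force is about 10.4 N, against roughly 10.8 N expected.

```bash
python3 -c "
from h import *
print(ctrl.sign_off())"
```

```text
the job is handed in; nothing more can be done
None
```

I tapped the stack against both tall fences and pressed it down to the low rim, and handed the job in at about 30.6 s with the fingers still holding it there. The last picture shows the top plate at the +y fence, and the holding force (about 10.4 N) fits the spring at that depth; the three lower plates were last seen in line before the final +y tap.

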